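# Fetch the gold mirror from its latched case and present it to the viewing tube

## Task

Press the spring pedal beside the steel optics case down to its stop so that the latch lets go and the cover flap pops up, lift the flap by its tongue until it stands about upright and leave it open. Draw the square-framed gold mirror out of its slot by the tab on top and present it to the viewing tube on the aluminium stage: hold it upright in the air about 7 cm in front of the tube's lens, its gold disc centred on the tube's axis and its face square to the tube. Finish while still holding it there, quite still and touching nothing but the gripper, and leave the lens holder and all the other loose parts where they are.

Things in the scene. Friction and masses are not known exactly. Their poses are not given: they have to be found in the camera images.
- case: Fixed open steel case 120 (x) x 160 (y) x 90 mm high, walls 5 mm, origin under its centre, z up, front -x; yaw within 0.2 rad. Inside are two slots 16 mm deep at its own x = -10, y = -35 and +35 mm: the mirror stands in one, the lens holder in the other (varies). A thin plunger stands inside at x = +30, y = 0, up to the rim. The latch pedal is on its -y side.
- pedal (a joint): 0 at rest (plate level), 0.25 rad at its stop; springs back. Hinge along the case's y at case x -40, y -105, z 45 mm; the 40 mm wide plate runs 105 mm forward (-x). Pressing the pad takes about 4 N at first, 10 N at the stop. A hook on its upright arm (103 mm high, at the hinge) holds the flap until about 0.15 rad.
- pedal_pad (a point): Top centre of the rubber pad (34 x 36 mm) on the pedal plate, 85 mm in front of the pedal's hinge, 52 mm above the bench at rest and about 21 mm lower at the stop; press here from above. Turns with the pedal.
- flap (a joint): Opening angle of the cover flap: 0 shut (level), 1.57 upright, 1.9 at its limit. While latched it stays at 0; once the pedal lets it go a plunger pops it to about 0.2 to 0.3 rad. The hinge is stiff (0.09 N m): the flap stays where it is left.
- flap_hinge (a point): Middle of the flap's hinge axis, on the far (+x) rim of the case, 90 mm above the bench; the axis is the case's y axis. The flap is a steel sheet 160 mm wide (y) and 6 mm thick that reaches 120 mm forward from the hinge.
- flap_tongue (a point): Grip point on the flap's tongue, a flat bar in the flap's plane at the middle of its front edge: 18 mm wide (y), 8 mm thick, 120 to 160 mm from the hinge. This point is 145 mm from the hinge and 4 mm above its level, so 94 mm above the bench when shut. Turns with the flap; axes are the flap's (x from tongue to hinge, y along the hinge).
- mirror: Hidden mirror, 60 to 130 g: square black frame 46 (x) x 12 (y) x 46 mm high, a gold disc of 36 mm diameter in each of its two equal faces (+y and -y), on top a black tab 20 (x) x 10 (y) x 26 mm high to grip across its 10 mm. Origin centre of underside, z up; in the slot the underside is 5 mm above the bench, the tab's top 77 mm. Starts at the case's yaw.
- mirror_centre (a point): Centre of the mirror's frame and gold discs, 23 mm above its underside; axes as the mirror's (y is normal to the gold faces).
- lens_holder: White nylon lens holder, a round disc of 42 mm diameter and 12 mm thickness standing on a foot 46 x 12 x 14 mm, 52 mm high, in the other slot; no tab. Origin at the centre of the underside. Leave alone.
- stage: Fixed grey aluminium stage, 130 (x) x 200 (y) x 22 mm high, origin under its centre, yaw varies by 0.3 rad. A grey viewing tube of 40 mm diameter, 130 mm long, stands on a post over its +y end, level along the stage's y axis, axis 110 mm above the bench, lens end towards -y; over the -y half of the stage the air is free.
- tube_front (a point): Centre of the tube's lens end, 110 mm above the bench; axes as the stage's, the tube looks towards -y.
- view_point (a point): Where the mirror's centre is to be held: on the tube's axis, 70 mm in front (-y) of the lens, 110 mm above the bench; axes as the stage's.
- collar_a: Loose brass post collar, 32 mm diameter, 14 mm high, lying flat on the bench; origin at the centre of its underside.
- collar_b: Another such brass collar.
- driver: Loose screwdriver, 150 mm long, lying on the bench along its x; origin at its middle, on the underside.
- post: Loose steel optical post of 13 mm diameter on a 44 mm disc foot, 68 mm high; origin at the centre of its underside.
- beam_block: Loose beam block: black plate 45 x 8 mm on a foot 50 x 30 mm, 68 mm high; origin at the centre of its underside.

How it is judged:
On the way, in this order (a step that is already met when the one before it is completed fails the run):
1. the pedal is pressed down to its stop (value of joint pedal above 0.225 rad), for 0.1 s.
2. the flap is lifted to about upright (value of joint flap above 1.2 rad), for 0.2 s.
3. the mirror is drawn up out of the case in the gripper (z of mirror in the frame of case above 0.1 m and contact force between mirror and the fingers above 0.5 N), for 0.1 s.
At the end, for the whole second after the job is handed in: Mirror held still by the fingers alone, off stage and case; its centre within 12 mm sideways and in height of the tube axis, 40 to 100 mm from the lens; face square and upright within 0.17 rad; flap open more than 1.0 rad (x of mirror_centre in the frame of view_point between -0.012 and 0.012 m and z of mirror_centre in the frame of view_point between -0.012 and 0.012 m and y of mirror_centre in the frame of view_point between -0.03 and 0.03 m and angle between the y axis of mirror and the y axis of stage, either way round below 0.17 rad and angle between mirror's own z axis and vertical below 0.17 rad and linear speed of mirror below 0.02 m/s and angular speed of mirror below 0.2 rad/s and contact force between mirror and the fingers above 0.5 N and contact force between mirror and stage below 0.05 N and contact force between mirror and case below 0.05 N and value of joint flap above 1 rad); the arm keeps its last pose, push and grip.
It fails at once if the lens holder or another loose part is moved by more than 30 mm (distance of any of lens_holder, collar_a, collar_b, driver, post, beam_block from where it was at the start of the episode above 0.03 m).
It also fails if it takes over 72 s, if anything falls off the work surface, if the arm or the gripper's body presses on something with over 40 N, if the wrist force passes 120 N, or if a joint passes its speed limit or range.

## Robot

A 6-joint arm with a two-finger parallel gripper is mounted at the origin on the work surface. World frame = base frame: x ahead of the robot, y to its left, z up, the work surface at z = 0. Lengths are in m, angles in rad, forces in N, time in s.
With the tool pointing down it reaches from about 0.3 to 0.75 m from the base axis. Payload 8.5 kg.
Tool frame: the origin (TCP) lies at the very end of the fingers, on their centre line; the grasp point (between the pads) lies 19 mm behind it; z points along the fingers, y is the line along which they close (so a half turn about z gives the same grasp; the last joint's range is limited). The gripper opens to 85 mm and grips with 20 to 120 N. Pads are 22 mm wide; open, the fingers measure 114 mm over their backs; the gripper's body (76 mm by 85 mm) begins 54 mm behind the grasp point. The pads swing forward as they close: fully open they stand 13 mm farther back than shut.
Start: joints at [1.077, 0.381, 1.297, -0, 1.464, -0.215], TCP at [0.151, 0.529, 0.231] pointing down, gripper open.
Joint ranges: [-3.11, 3.11], [-0.89, 2.33], [0.22, 2.48], [-1.42, 4.56], [0.17, 2.85], [-2.88, 2.88]. Speed limits (rad/s): [2.39, 2.39, 3.14, 3.14, 3.14, 3.14].

## Interface

Orientations are given as a unit quaternion [w, x, y, z].
In Python, from station import readout, imaging, job gives the robot as it stands.
- The arm moves only by the shell command python3 -m inch 'ROWS' [OPENING]. ROWS is JSON, a list of rows, each an object with "xyz": the shift along the tool's x, y, z each as a share of 12 cm, from -1 to 1, a list of three; "rot": the turn, a rotation vector about the tool's x, y, z each as a share of 90 degrees, from -1 to 1, a list of three. In form: [{"xyz": [tx, ty, tz], "rot": [wx, wy, wz]}, ...]. A call has 1 to 12 rows; each row is the pose to reach, as a shift and turn from the pose commanded when the call began, along the tool's axes at that moment; what a row does not reach only later rows make up. A row lasts 1/10 s, in which the tool goes at most 50 mm and 8.59 degrees, less where a joint would pass 70% of its speed; a pose out of reach is approached as far as the arm can. A call with a number of a shift or a turn outside -1 to 1 is refused whole. A call with a gripper value outside its range is refused whole. OPENING is the closure, from -1 (fully open) to 1 (shut), set as the call begins (- or left out, the last holds). The fingers move at their own pace and stop on an object; the grip force is fixed at half the most. Time passes only in rows, so rows that repeat a pose let the fingers close. It gives the time, the measured TCP pose, the force, the opening and the grip force at its end, in the units of the state.
- readout.state(): the state, without advancing time (a new reading comes with each control period).
- imaging.get_image(name): name is "scene" or "top" or "wrist"; returns a dict with "color" (384x512x3 uint8, blue, green, red), "fx", "fy", "cx", "cy" (pixels), "k1" (the pictures are not rectified: a ray, as slopes to the right and down, at radius r is drawn at 1 + k1 r^2 times it, then the intrinsics apply), "rvec" (rotation vector, rad) and "tvec" (3), from world to camera coordinates, as OpenCV has them. Camera axes: x right, y down, z forward; pixel columns grow to the right and rows downward; lengths in m; the calibration is good to about 2 mm. A picture is of the moment at which its call begins. There is no depth.
- job.job_done(): hands the job in; it is judged then, once.
The state is a dict: "time_s": time; "q": joint angles; "joint_velocities": joint speeds; "tau": joint torques, N m; "eef_pos": TCP position; "orientation": TCP orientation; "contact_force": force on the tool from outside, world axes, zero at the start; "torque": the same for the moment, N m; "finger_gap": opening from 0.0 (shut) to 1.0 (fully open); "gripper_force": force on a finger pad.
Only numpy, scipy, OpenCV 4.12 (cv2) and the standard library are available. Lean on these libraries where they do the work, as an engineer would, in place of code of your own. Each camera call takes 0.05 s, during which the arm holds its last target. There are 200 camera calls.

## Working session

There is one attempt and no reset: what is moved stays moved. The work goes in short steps, Python scripts to look and compute and a shell command to move; the robot and the scene stay as the last step left them, time stands still between calls to the robot, and variables do not carry over. Pictures are saved under pics/ and viewed, at most 10 in all, crops included, and the job is handed in when it is done.

```bash
ls; mkdir -p pics; python3 - <<'E'
from station import readout, imaging
import cv2,numpy as np,pickle
d={}
for n in("scene","top"):
    im=imaging.get_image(n);d[n]=im
    cv2.imwrite(f"pics/{n}0.png",cv2.resize(im["color"],None,fx=1.5,fy=1.5,interpolation=cv2.INTER_CUBIC))
    print(n,[im[k] for k in("fx","fy","cx","cy","k1","rvec","tvec")])
pickle.dump(d,open("im0.pkl","wb"))
print(readout.state())
E
```

```text
pics
scene [408.16057553408234, 408.16057553408234, 252.76118556080613, 194.27614108149157, -0.0659372801432684, array([ 1.22848724,  2.14159964, -1.08212721]), array([ 0.26996578, -0.23948233,  1.38620912])]
top [384.9667877068331, 384.9667877068331, 257.59137241057, 198.25910413737873, -0.08848581748471152, array([ 2.14590714, -2.15398362,  0.11373318]), array([0.05231759, 0.59192618, 0.91966889])]
{'time_s': 0.1, 'q': array([ 1.07666783e+00,  3.81143416e-01,  1.29813744e+00,  2.33785055e-05,
        1.46361275e+00, -2.15289432e-01]), 'joint_velocities': array([ 0.00022083, -0.00136093, -0.00158544, -0.00135591, -0.00020606,
        0.00143797]), 'tau': array([ 3.20028943e-03, -4.49222803e+01, -2.31654239e+01, -1.65492656e-04,
        3.69880072e-03,  2.60371650e-06]), 'eef_pos': array([0.15124996, 0.52853153, 0.23078161]), 'orientation': array([-2.36819339e-04,  1.38969519e-01,  9.90296445e-01, -6.05945386e-04]), 'contact_force': array([ 0.40258599,  0.13999295, -1.06548933]), 'torque': array([-0.0199781 , -0.01446153, -0.03464131]), 'gripper_force': 0.0, 'finger_gap': 0.9991417006513694}
```

View pics/scene0.png

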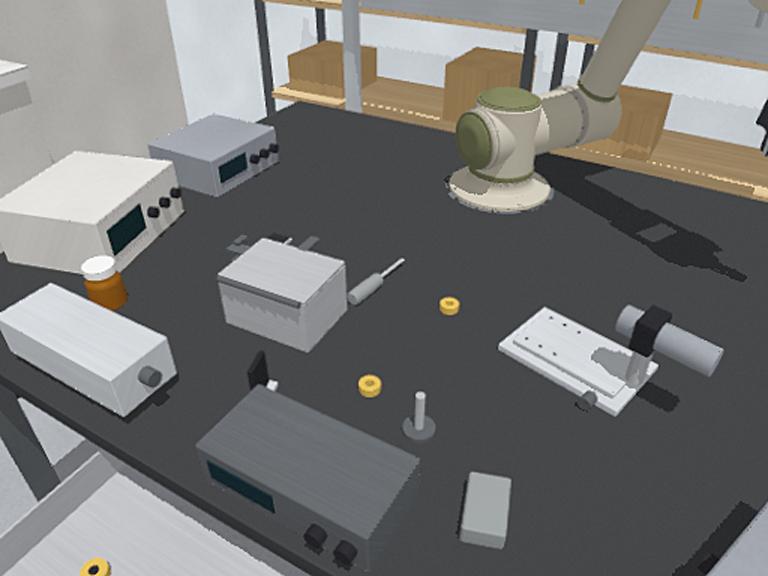

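View pics/top0.png

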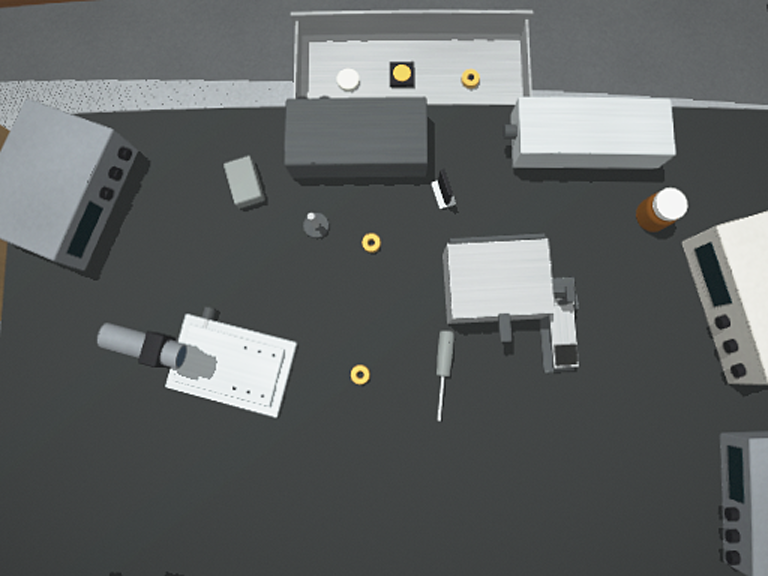

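The top view is +x up, +y left: case about (500,280) with the tongue at (505,328) and pedal pad at (566,355); driver at (443,370); tube from (105,335) to its lens at (180,356). Next I'll enlarge crops for accurate points.

```bash
cat > h.py <<'E'
import numpy as np,cv2,pickle
from scipy.spatial.transform import Rotation as R
from scipy.optimize import least_squares
def proj(im,P):
    P=np.atleast_2d(P); R_,_=cv2.Rodrigues(np.array(im["rvec"])); c=P@R_.T+np.array(im["tvec"])
    s=c[:,:2]/c[:,2:]; s=s*(1+im["k1"]*(s**2).sum(1,keepdims=True))
    return s*[im["fx"],im["fy"]]+[im["cx"],im["cy"]]
def tri(obs):  # [(im,uv)]
    f=lambda p:np.concatenate([proj(im,p)[0]-uv for im,uv in obs])
    r=least_squares(f,[0.45,0,.05]); return r.x,np.abs(r.fun).max()
def onz(im,uv,z):
    r=least_squares(lambda p:proj(im,[p[0],p[1],z])[0]-uv,[0.45,0]); return r.x
def crop(im,x,y,w,h,s):
    return cv2.resize(im["color"][y:y+h,x:x+w],None,fx=s,fy=s,interpolation=cv2.INTER_CUBIC)
E
python3 - <<'E'
from h import *
d=pickle.load(open("im0.pkl","rb"))
a=crop(d["top"],290,150,100,100,4);b=crop(d["top"],60,195,140,85,4)
c=crop(d["scene"],140,145,140,100,4)
e=crop(d["scene"],325,195,160,85,4)
cv2.imwrite("pics/cropA.png",np.vstack([np.hstack([a[:,:400],crop(d["scene"],140,150,100,100,4)])]))
cv2.imwrite("pics/cropB.png",np.vstack([crop(d["top"],60,205,135,75,4),crop(d["scene"],350,195,135,75,4)][:2]))
E
```

```text
(no output)
```

View pics/cropA.png

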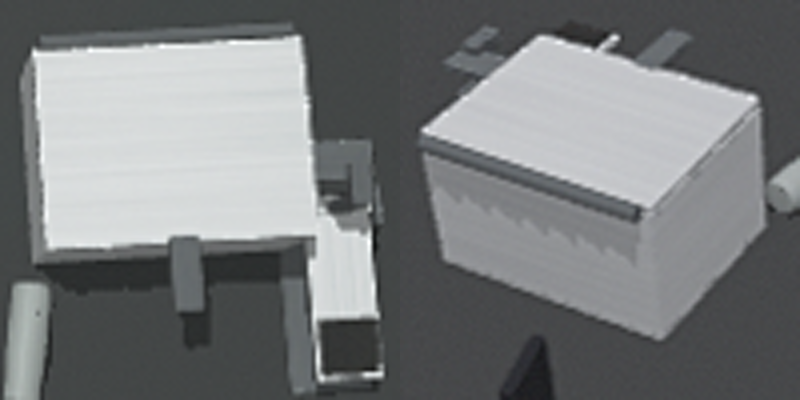

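View pics/cropB.png

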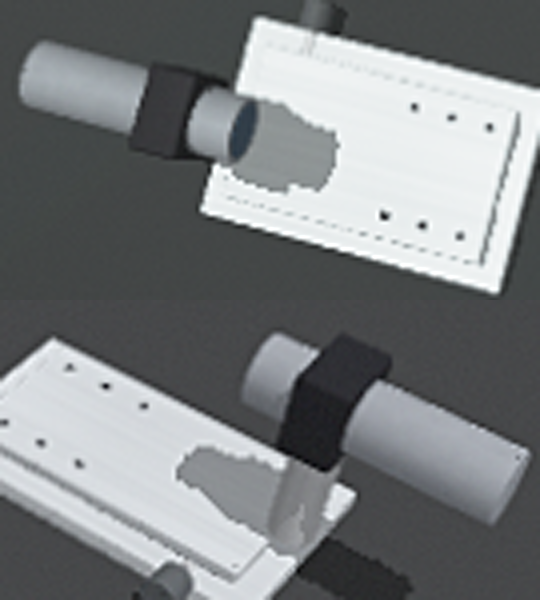

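CropA (4x): flap corners in top at (36,49), (300,37), (314,238), (42,250), tongue tip (190,312), pad centre (349,347). CropB: lens centre (243,130) and rear tube end near (38,78) in the top view; stage corners (258,15), (205,210), (500,293).

```bash
python3 - <<'E'
from h import *
d=pickle.load(open("im0.pkl","rb"));T,S=d["top"],d["scene"]
tp=lambda x0,y0,x,y:np.array([x0+(x+.5)/4-.5,y0+(y+.5)/4-.5])
A=lambda x,y:tp(290,150,x,y); SA=lambda x,y:tp(140,150,x,y)
B=lambda x,y:tp(60,205,x,y); SB=lambda x,y:tp(350,195,x,y-300)
o={"hinge+y":(A(36,49),SA(240,213)),"hinge-y":(A(300,37),SA(21,130)),"front-y":(A(314,238),SA(140,37)),"front+y":(A(42,250),SA(362,97))}
top=[];
for k,(a,b) in o.items():
    p,e=tri([(T,a),(S,b)]);print(k,p.round(4),e.round(2)); 
# flap model fit: x,y,yaw,z
m=np.array([[60,80],[60,-80],[-60,-80],[-60,80]])/1e3
def W(p,q): c,s=np.cos(p[2]),np.sin(p[2]); q=np.atleast_2d(q); return np.c_[p[0]+c*q[:,0]-s*q[:,1],p[1]+s*q[:,0]+c*q[:,1]]
f=lambda p:np.concatenate([(proj(T,np.c_[W(p,m),[p[3]]*4])-[v[0] for v in o.values()]).ravel(),(proj(S,np.c_[W(p,m),[p[3]]*4])-[v[1] for v in o.values()]).ravel()])
r=least_squares(f,[.5,-.1,0,.095]);print("case",r.x.round(4),r.fun.round(1));c=r.x
print("pad pred",W(c,[-.125,-.105]),"pix",onz(T,A(349,347),.052)); print("tongue tip pred",W(c,[-.1,0]),onz(T,A(190,312),.098))
print("hook/pedal arm",W(c,[-.04,-.105]))
# stage
print("stage corner +x+y top", tri([(T,B(258,15))]*1+[(T,B(258,15))])[0] if 0 else "")
for z in(0.,.012,.022): print(z,[onz(T,B(*q),z).round(4) for q in((258,15),(205,210),(500,293))])
L=onz(T,B(243,130),.11);print("lens",L)
# tube: far left end silhouette mid & edges
e1=[onz(T,B(*q),.11) for q in((45,40),(28,108))] ;print(e1)
# scene: rear end top/bottom edge etc
p0=least_squares(lambda p:0*p,[0,0])
# check using prediction in scene of tube w/ yaw candidates
for y in (0.18,.22,.26):
    ay=np.array([-np.sin(y),np.cos(y)]);print(y,[ (4*(proj(S,[*(L+t*ay),.11])[0]-[350,195])+[0,300]).round(0) for t in(0,.13)],[ (4*(proj(T,[*(L+t*ay),.11])[0]-[60,205])).round(0) for t in(0,.13)])
E
```

```text
hinge+y [ 0.6726 -0.0496  0.0916] 0.59
hinge-y [ 0.6777 -0.2048  0.0959] 0.1
front-y [ 0.5594 -0.2104  0.0938] 0.89
front+y [ 0.552  -0.0496  0.0979] 0.17
case [ 0.6154 -0.1287  0.0327  0.0946] [-0.5 -0.7  0.7 -0.   0.9  0.1  0.5 -0.3  1.5 -0.6 -0.5  0.3  1.1 -0.4
 -0.4  1.2]
pad pred [[ 0.49385923 -0.23774335]] pix [ 0.49570264 -0.23926188]
tongue tip pred [[ 0.51540929 -0.13198138]] [ 0.51549194 -0.13407899]
hook/pedal arm [[ 0.5788137  -0.23496139]]
stage corner +x+y top 
0.0 [array([0.5717, 0.4001]), array([0.4449, 0.4311]), array([0.3936, 0.2368])]
0.012 [array([0.5705, 0.3957]), array([0.4453, 0.4263]), array([0.3946, 0.2344])]
0.022 [array([0.5695, 0.392 ]), array([0.4456, 0.4222]), array([0.3954, 0.2323])]
lens [0.49424899 0.36576883]
[array([0.54641587, 0.48824145]), array([0.50645741, 0.49667156])]
0.18 [array([261., 367.]), array([529., 423.])] [array([241., 128.]), array([ 29., 167.])]
0.22 [array([261., 367.]), array([528., 416.])] [array([241., 128.]), array([ 30., 176.])]
0.26 [array([261., 367.]), array([526., 410.])] [array([241., 128.]), array([ 31., 185.])]
```

```bash
cat > go.py <<'E'
import sys;from h import *;from station import readout
# args x y z yaw(of tool y from world y) tilt(forward about tool y) ; tool down
def Rt(yaw,tilt=0): return R.from_euler('z',yaw)*R.from_euler('y',180,degrees=True)*R.from_euler('y',tilt)
if __name__=="__main__":
    s=readout.state();c=R.from_quat(s["orientation"],scalar_first=True);p=np.array(s["eef_pos"])
    x=[float(a) for a in sys.argv[1:]]
    T=Rt(x[3],x[4] if len(x)>4 else 0)
    print("t",s["time_s"],"pos",p.round(4),"z",c.apply([0,0,1]).round(3),"y",c.apply([0,1,0]).round(3),"f",np.round(s["contact_force"],1),"gap",round(s["finger_gap"],3),"q",np.round(s["q"],2))
    print("xyz",(c.inv().apply(np.array(x[:3])-p)/.12).round(3),"rot",((c.inv()*T).as_rotvec()/(np.pi/2)).round(3))
E
python3 -c "
from go import *
print(Rt(.033).as_matrix().round(3),Rt(0,.4).apply([0,0,1]))"
python3 go.py 0.492 -0.2385 0.20 0.033
```

```text
[[-0.999 -0.033  0.   ]
 [-0.033  0.999  0.   ]
 [-0.    -0.    -1.   ]] [-0.38941834  0.         -0.92106099]
t 0.1 pos [0.1512 0.5285 0.2308] z [-0.001 -0.001 -1.   ] y [ 0.275  0.961 -0.001] f [ 0.4  0.1 -1.1] gap 0.999 q [ 1.08  0.38  1.3   0.    1.46 -0.22]
xyz [-4.489 -5.363  0.262] rot [-0.001 -0.    -0.199]
```

```bash
python3 -m inch '[{"xyz":[-0.9,-1,0],"rot":[0,0,0]},{"xyz":[-0.9,-1,0],"rot":[0,0,0]},{"xyz":[-0.9,-1,0],"rot":[0,0,0]},{"xyz":[-0.9,-1,0],"rot":[0,0,0]},{"xyz":[-0.9,-1,0],"rot":[0,0,0]}]' 1
python3 -m inch '[{"xyz":[-0.9,-1,0],"rot":[0,0,0]},{"xyz":[-0.9,-1,0],"rot":[0,0,0]},{"xyz":[-0.9,-1,0],"rot":[0,0,0]},{"xyz":[-0.9,-1,0],"rot":[0,0,0]},{"xyz":[-0.9,-1,0],"rot":[0,0,0]}]'
python3 -m inch '[{"xyz":[-0.9,-1,0],"rot":[0,0,0]},{"xyz":[-0.9,-1,0],"rot":[0,0,0]},{"xyz":[-0.9,-1,0],"rot":[0,0,0]},{"xyz":[-0.9,-1,0],"rot":[0,0,0]},{"xyz":[-0.9,-1,0],"rot":[0,0,0]}]'
python3 go.py 0.492 -0.2385 0.20 0.033
```

```text
time_s: 0.6
eef_pos: [0.2227, 0.3827, 0.2315]
orientation: [-0.0, 0.14, 0.99, 0.0]
contact_force: [-0.2, -0.6, -0.5]
finger_gap: 0.145
gripper_force: 0.0
time_s: 1.1
eef_pos: [0.2938, 0.2385, 0.2313]
orientation: [-0.0, 0.14, 0.99, 0.0]
contact_force: [1.1, 1.2, -0.8]
finger_gap: 0.002
gripper_force: 0.0
time_s: 1.6
eef_pos: [0.3645, 0.0938, 0.2311]
orientation: [-0.0, 0.14, 0.99, 0.0]
contact_force: [-0.4, 0.6, -0.4]
finger_gap: -0.001
gripper_force: 0.0
t 1.6 pos [0.3645 0.0938 0.2311] z [-0.001  0.001 -1.   ] y [0.276 0.961 0.   ] f [-0.4  0.6 -0.4] gap -0.001 q [-0.07  0.07  1.72  0.    1.35 -1.36]
xyz [-1.787 -2.368  0.257] rot [ 0.    -0.    -0.199]
```

```bash
python3 -m inch '[{"xyz":[-0.9,-1,0],"rot":[0,0,0]},{"xyz":[-0.9,-1,0],"rot":[0,0,0]},{"xyz":[-0.9,-1,0],"rot":[0,0,0]},{"xyz":[-0.9,-1,0],"rot":[0,0,0]},{"xyz":[-0.9,-1,0],"rot":[0,0,0]}]'
python3 -m inch '[{"xyz":[-0.89,-1,0.25],"rot":[0,0,-0.2]},{"xyz":[-0.89,-1,0.25],"rot":[0,0,-0.2]},{"xyz":[-0.89,-1,0.25],"rot":[0,0,-0.2]},{"xyz":[-0.89,-1,0.25],"rot":[0,0,-0.2]},{"xyz":[-0.89,-1,0.25],"rot":[0,0,-0.2]}]'
python3 go.py 0.492 -0.2385 0.06 0.033
```

```text
time_s: 2.1
eef_pos: [0.4352, -0.0505, 0.2309]
orientation: [-0.0, 0.139, 0.99, 0.0]
contact_force: [0.5, 0.5, 0.5]
finger_gap: 0.002
gripper_force: 0.0
time_s: 2.6
eef_pos: [0.5048, -0.1948, 0.2006]
orientation: [-0.001, -0.018, 1.0, 0.001]
contact_force: [-0.8, 0.2, -0.0]
finger_gap: -0.002
gripper_force: 0.0
t 2.6 pos [ 0.5048 -0.1948  0.2006] z [-0.001  0.001 -1.   ] y [-0.036  0.999  0.001] f [-0.8  0.2 -0. ] gap -0.002 q [-0.59  0.39  1.37  0.    1.38 -2.19]
xyz [ 0.118 -0.362  1.171] rot [ 0.001 -0.001  0.002]
```

```bash
python3 -m inch '[{"xyz":[0.12,-0.36,0],"rot":[0,0,0]},{"xyz":[0.12,-0.36,0.4],"rot":[0,0,0]},{"xyz":[0.12,-0.36,0.6],"rot":[0,0,0]},{"xyz":[0.12,-0.36,0.6],"rot":[0,0,0]}]'
python3 -m inch '[{"xyz":[0,0,0.3],"rot":[0,0,0]},{"xyz":[0,0,0.5],"rot":[0,0,0]},{"xyz":[0,0,0.6],"rot":[0,0,0]},{"xyz":[0,0,0.65],"rot":[0,0,0]},{"xyz":[0,0,0.7],"rot":[0,0,0]},{"xyz":[0,0,0.75],"rot":[0,0,0]},{"xyz":[0,0,0.78],"rot":[0,0,0]},{"xyz":[0,0,0.78],"rot":[0,0,0]}]'
```

```text
time_s: 3.0
eef_pos: [0.4901, -0.2362, 0.1273]
orientation: [-0.002, -0.019, 1.0, 0.002]
contact_force: [0.2, -0.2, 1.2]
finger_gap: -0.003
gripper_force: 0.0
time_s: 3.8
eef_pos: [0.4922, -0.2394, 0.0371]
orientation: [0.001, -0.018, 1.0, -0.0]
contact_force: [-1.4, 4.9, 7.5]
finger_gap: -0.005
gripper_force: 3.7
```

```bash
python3 -m inch '[{"xyz":[0,0,0.03],"rot":[0,0,0]},{"xyz":[0,0,0.05],"rot":[0,0,0]},{"xyz":[0,0,0.06],"rot":[0,0,0]},{"xyz":[0,0,0.07],"rot":[0,0,0]},{"xyz":[0,0,0.07],"rot":[0,0,0]},{"xyz":[0,0,0.07],"rot":[0,0,0]},{"xyz":[0,0,0.07],"rot":[0,0,0]}]'; python3 go.py 0.492 -0.24 0.2 0.033
```

```text
time_s: 4.5
eef_pos: [0.4929, -0.2397, 0.0309]
orientation: [0.002, -0.018, 1.0, -0.001]
contact_force: [-3.2, 8.0, 23.0]
finger_gap: 0.003
gripper_force: 11.5
t 4.5 pos [ 0.4929 -0.2397  0.0309] z [ 0.005 -0.002 -1.   ] y [-0.036  0.999 -0.002] f [-3.2  8.  23. ] gap 0.003 q [-0.67  0.6   1.57  0.    0.96 -2.28]
xyz [ 1.000e-03 -5.000e-03 -1.409e+00] rot [-0.001  0.003  0.002]
```

```bash
python3 -m inch '[{"xyz":[0,0,-0.4],"rot":[0,0,0]},{"xyz":[0,0,-0.8],"rot":[0,0,0]},{"xyz":[0,0,-1],"rot":[0,0,0]},{"xyz":[0,0,-1],"rot":[0,0,0]}]'
python3 -m inch '[{"xyz":[0.6,0,-0.6],"rot":[0,0,0]},{"xyz":[0.6,0,-0.6],"rot":[0,0,0]},{"xyz":[0.6,0,-0.6],"rot":[0,0,0]}]' -1
python3 - <<'E'
from h import *
from station import imaging
d={n:imaging.get_image(n) for n in("scene","top")};pickle.dump(d,open("im1.pkl","wb"))
cv2.imwrite("pics/c1.png",np.hstack([crop(d["top"],290,150,100,100,4),crop(d["scene"],140,150,100,100,4)]))
E
python3 go.py 0.45 -0.135 0.2 0.033 -0.4
```

```text
time_s: 4.9
eef_pos: [0.493, -0.241, 0.1523]
orientation: [0.004, -0.018, 1.0, -0.003]
contact_force: [0.5, -0.4, -0.3]
finger_gap: 0.003
gripper_force: 0.0
time_s: 5.2
eef_pos: [0.4181, -0.2432, 0.2232]
orientation: [0.002, -0.017, 1.0, -0.003]
contact_force: [0.3, -0.3, -0.7]
finger_gap: 0.505
gripper_force: 0.0
t 5.3 pos [ 0.4193 -0.2427  0.2198] z [ 0.001 -0.001 -1.   ] y [-0.034  0.999 -0.001] f [ 0.1  0.8 -0.7] gap 0.683 q [-0.77  0.27  1.49  0.    1.37 -2.37]
xyz [-0.287  0.888  0.165] rot [-0.001 -0.254  0.001]
```

View pics/c1.png

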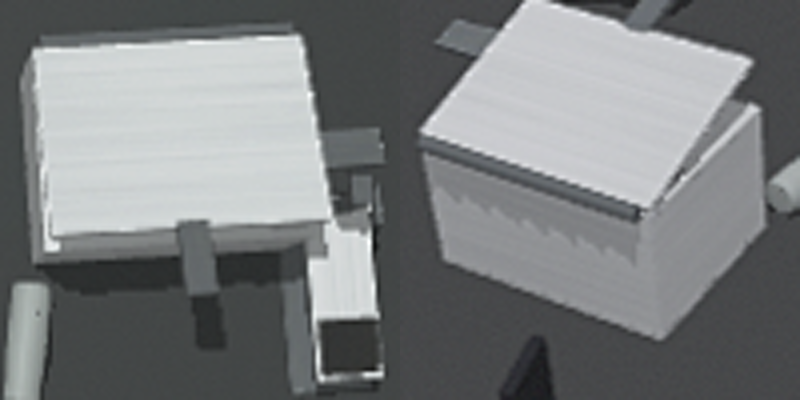

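The flap has popped: its front +y corner is at (52,236) in the top crop and (350,62) in the scene crop; the tongue tip is at (203,294).

```bash
python3 - <<'E'
from h import *
d=pickle.load(open("im1.pkl","rb"));T,S=d["top"],d["scene"]
A=lambda x,y:np.array([290+(x+.5)/4-.5,150+(y+.5)/4-.5]); SA=lambda x,y:np.array([140+(x+.5)/4-.5,150+(y+.5)/4-.5])
p,e=tri([(T,A(52,236)),(S,SA(350,62))]);print(p,e)
c=np.array([.6154,-.1287]);ux=np.array([np.cos(.0327),np.sin(.0327)])
H=np.r_[c+.06*ux,.09];print("hinge",H)
for th in(.2,.25,.3,.35):
    P=lambda r,h,y=0:np.r_[H[:2]+ux*(-r*np.cos(th)+h*np.sin(th))+y*np.array([-ux[1],ux[0]]),H[2]+r*np.sin(th)+h*np.cos(th)]
    print(th,"tongue",P(.147,.004).round(4),"tip px",(4*(proj(T,P(.16,.008))[0]-[290,150])+1.5).round(0),"corner",(4*(proj(T,P(.12,.006,.08))[0]-[290,150])+1.5).round(0),(4*(proj(S,P(.12,.006,.08))[0]-[140,150])+1.5).round(0))
E
```

```text
[ 0.55760085 -0.05292703  0.12443547] 0.22362991936770982
hinge [ 0.67536792 -0.12673835  0.09      ]
0.2 tongue [ 0.5322 -0.1314  0.1231] tip px [196. 301.] corner [ 48. 238.] [356.  69.]
0.25 tongue [ 0.534  -0.1314  0.1302] tip px [199. 296.] corner [ 49. 235.] [354.  62.]
0.3 tongue [ 0.5362 -0.1313  0.1373] tip px [201. 291.] corner [ 49. 230.] [352.  55.]
0.35 tongue [ 0.5387 -0.1312  0.1442] tip px [204. 284.] corner [ 50. 225.] [349.  49.]
```

```bash
python3 go.py 0.512 -0.1325 0.195 0.033 -0.3
```

```text
t 5.3 pos [ 0.4193 -0.2427  0.2198] z [ 0.001 -0.001 -1.   ] y [-0.034  0.999 -0.001] f [ 0.1  0.8 -0.7] gap 0.683 q [-0.77  0.27  1.49  0.    1.37 -2.37]
xyz [-0.804  0.891  0.207] rot [-0.001 -0.19   0.001]
```

```bash
python3 -m inch '[{"xyz":[-0.8,0.89,0.2],"rot":[0,-0.19,0]},{"xyz":[-0.8,0.89,0.2],"rot":[0,-0.19,0]},{"xyz":[-0.8,0.89,0.2],"rot":[0,-0.19,0]},{"xyz":[-0.8,0.89,0.2],"rot":[0,-0.19,0]},{"xyz":[-0.8,0.89,0.2],"rot":[0,-0.19,0]},{"xyz":[-0.8,0.89,0.2],"rot":[0,-0.19,0]}]' 0; python3 go.py 0.537 -0.1325 0.113 0.033 -0.3
```

```text
time_s: 5.9
eef_pos: [0.5116, -0.1328, 0.1946]
orientation: [0.148, -0.017, 0.989, 0.003]
contact_force: [-0.4, -0.2, -0.8]
finger_gap: 0.5
gripper_force: 0.0
t 5.9 pos [ 0.5116 -0.1328  0.1946] z [ 0.293  0.011 -0.956] y [-0.035  0.999  0.   ] f [-0.4 -0.2 -0.8] gap 0.5 q [-0.56  0.26  1.62  0.2   1.01 -2.25]
xyz [-0.003 -0.005  0.712] rot [ 0.001 -0.002  0.001]
```

```bash
python3 -m inch '[{"xyz":[0,0,0.3],"rot":[0,0,0]},{"xyz":[0,0,0.5],"rot":[0,0,0]},{"xyz":[0,0,0.65],"rot":[0,0,0]},{"xyz":[0,0,0.71],"rot":[0,0,0]},{"xyz":[0,0,0.71],"rot":[0,0,0]}]' 
python3 -m inch '[{"xyz":[0,0,0],"rot":[0,0,0]},{"xyz":[0,0,0],"rot":[0,0,0]},{"xyz":[0,0,0],"rot":[0,0,0]},{"xyz":[0,0,0],"rot":[0,0,0]},{"xyz":[0,0,0],"rot":[0,0,0]}]' 1
python3 - <<'E'
from go import *
s=readout.state();c=R.from_quat(s["orientation"],scalar_first=True);p=np.array(s["eef_pos"])
print(p,s["contact_force"],s["finger_gap"])
H=np.array([.6754,-.1267,.09]);a=R.from_euler('z',.0327).apply([0,1,0])
g=p-.019*c.apply([0,0,1])
print("r,ang",(r0:=np.hypot(H[0]-g[0],g[2]-H[2])),np.arctan2(g[2]-H[2],H[0]-g[0]))
for k in range(1,13):
    th=k*.115;gg=H+R.from_rotvec(a*th).apply(g-H)
    for tl in (0.0,.5):
        rt=R.from_rotvec(a*min(.3,th*tl) ); cc=rt*c
        tc=gg+.019*cc.apply([0,0,1])
        print(round(th,3),tl,(c.inv().apply(tc-p)/.12).round(2),((c.inv()*cc).as_rotvec()/(np.pi/2)).round(2),end=" ")
    print()
E
```

```text
time_s: 6.4
eef_pos: [0.5363, -0.1322, 0.1132]
orientation: [0.148, -0.017, 0.989, 0.003]
contact_force: [-0.5, -0.1, 0.1]
finger_gap: 0.497
gripper_force: 0.0
time_s: 6.9
eef_pos: [0.5368, -0.1336, 0.1152]
orientation: [0.15, -0.018, 0.989, 0.001]
contact_force: [-4.7, -10.3, 0.4]
finger_gap: 0.199
gripper_force: 58.5
[ 0.5367593  -0.13357985  0.11517594] [ -4.74971535 -10.3375051    0.37068826] 0.1988262411542587
r,ang 0.15062362546343364 0.2917679020989589
0.115 0.0 [-0.09 -0.   -0.12] [0. 0. 0.] 0.115 0.5 [-0.08 -0.   -0.12] [-0.    0.04 -0.  ] 
0.23 0.0 [-0.19 -0.   -0.22] [0. 0. 0.] 0.23 0.5 [-0.17 -0.   -0.22] [-0.    0.07 -0.  ] 
0.345 0.0 [-0.3  -0.   -0.31] [0. 0. 0.] 0.345 0.5 [-0.27 -0.   -0.31] [-0.    0.11 -0.  ] 
0.46 0.0 [-0.42 -0.   -0.39] [0. 0. 0.] 0.46 0.5 [-0.38 -0.   -0.39] [-0.    0.15 -0.  ] 
0.575 0.0 [-0.55 -0.   -0.45] [0. 0. 0.] 0.575 0.5 [-0.5  -0.   -0.46] [-0.    0.18 -0.  ] 
0.69 0.0 [-0.68 -0.   -0.5 ] [0. 0. 0.] 0.69 0.5 [-0.64 -0.   -0.51] [-0.    0.19 -0.  ] 
0.805 0.0 [-0.83 -0.   -0.54] [0. 0. 0.] 0.805 0.5 [-0.78 -0.   -0.54] [-0.    0.19 -0.  ] 
0.92 0.0 [-0.97 -0.01 -0.55] [0. 0. 0.] 0.92 0.5 [-0.92 -0.   -0.56] [-0.    0.19 -0.  ] 
1.035 0.0 [-1.11 -0.01 -0.55] [0. 0. 0.] 1.035 0.5 [-1.07 -0.01 -0.56] [-0.    0.19 -0.  ] 
1.15 0.0 [-1.26 -0.01 -0.54] [0. 0. 0.] 1.15 0.5 [-1.21 -0.01 -0.54] [-0.    0.19 -0.  ] 
1.265 0.0 [-1.4  -0.01 -0.5 ] [0. 0. 0.] 1.265 0.5 [-1.35 -0.01 -0.51] [-0.    0.19 -0.  ] 
1.38 0.0 [-1.53 -0.01 -0.46] [0. 0. 0.] 1.38 0.5 [-1.49 -0.01 -0.46] [-0.    0.19 -0.  ]
```

Gripped (17 mm opening, matches the 18 mm tongue). Lifting along the arc.

```bash
python3 -m inch '[{"xyz":[-0.04,0,-0.06],"rot":[0,0.02,0]},{"xyz":[-0.08,0,-0.12],"rot":[0,0.04,0]},{"xyz":[-0.12,0,-0.17],"rot":[0,0.055,0]},{"xyz":[-0.17,0,-0.22],"rot":[0,0.07,0]},{"xyz":[-0.22,0,-0.27],"rot":[0,0.09,0]},{"xyz":[-0.27,0,-0.31],"rot":[0,0.11,0]},{"xyz":[-0.32,0,-0.35],"rot":[0,0.13,0]},{"xyz":[-0.38,0,-0.39],"rot":[0,0.15,0]},{"xyz":[-0.44,0,-0.43],"rot":[0,0.165,0]},{"xyz":[-0.5,0,-0.46],"rot":[0,0.18,0]},{"xyz":[-0.5,0,-0.46],"rot":[0,0.18,0]}]'
python3 - <<'E'
from go import *
s=readout.state();c=R.from_quat(s["orientation"],scalar_first=True);p=np.array(s["eef_pos"])
print(p,s["contact_force"],s["torque"],s["finger_gap"],np.round(s["q"],2))
H=np.array([.6754,-.1267,.09]);a=R.from_euler('z',.0327).apply([0,1,0])
g=p-.019*c.apply([0,0,1])
print("r,ang",(r0:=np.hypot(H[0]-g[0],g[2]-H[2])),np.arctan2(g[2]-H[2],H[0]-g[0]))
for k in range(1,9):
    th=k*.1;gg=H+R.from_rotvec(a*th).apply(g-H)
    tc=gg+.019*c.apply([0,0,1])
    print(round(th,3),(c.inv().apply(tc-p)/.12).round(2))
E
```

```text
time_s: 8.0
eef_pos: [0.5778, -0.1315, 0.185]
orientation: [0.007, -0.018, 1.0, -0.001]
contact_force: [-0.9, -6.9, -3.1]
finger_gap: 0.196
gripper_force: 59.4
[ 0.57781389 -0.13151236  0.18502313] [-0.93643597 -6.9172264  -3.14042158] [-0.91648623  0.65291432  0.26053064] 0.19566318842463315 [-0.43  0.48  1.26  0.    1.38 -2.03]
r,ang 0.15026081762924678 0.861500681863709
0.1 [-0.1  -0.   -0.08]
0.2 [-0.21 -0.   -0.14]
0.3 [-0.32 -0.   -0.19]
0.4 [-0.44 -0.   -0.24]
0.5 [-0.56 -0.   -0.27]
0.6 [-0.68 -0.   -0.29]
0.7 [-0.81 -0.   -0.29]
0.8 [-0.93 -0.   -0.28]
```

```bash
python3 -m inch '[{"xyz":[-0.05,0,-0.04],"rot":[0,0,0]},{"xyz":[-0.1,0,-0.08],"rot":[0,0,0]},{"xyz":[-0.21,0,-0.14],"rot":[0,0,0]},{"xyz":[-0.32,0,-0.19],"rot":[0,0,0]},{"xyz":[-0.44,0,-0.24],"rot":[0,0,0]},{"xyz":[-0.56,0,-0.27],"rot":[0,0,0]},{"xyz":[-0.68,0,-0.29],"rot":[0,0,0]},{"xyz":[-0.81,0,-0.29],"rot":[0,0,0]},{"xyz":[-0.87,0,-0.285],"rot":[0,0,0]},{"xyz":[-0.87,0,-0.285],"rot":[0,0,0]},{"xyz":[-0.87,0,-0.285],"rot":[0,0,0]}]'
python3 go.py 0.61 -0.131 0.3 0.033; python3 - <<'E'
from h import *
from station import imaging
d=imaging.get_image("scene")
cv2.imwrite("pics/c2.png",crop(d,100,40,200,190,3))
E
```

```text
time_s: 9.1
eef_pos: [0.6814, -0.1269, 0.2213]
orientation: [0.009, -0.018, 1.0, -0.001]
contact_force: [-0.7, -1.5, 4.4]
finger_gap: 0.16
gripper_force: 59.3
t 9.1 pos [ 0.6814 -0.1269  0.2213] z [ 0.017 -0.001 -1.   ] y [-0.035  0.999 -0.001] f [-0.7 -1.5  4.4] gap 0.16 q [-0.36  0.64  0.87  0.01  1.62 -1.96]
xyz [ 0.585 -0.014 -0.666] rot [-0.001  0.011  0.001]
```

View pics/c2.png

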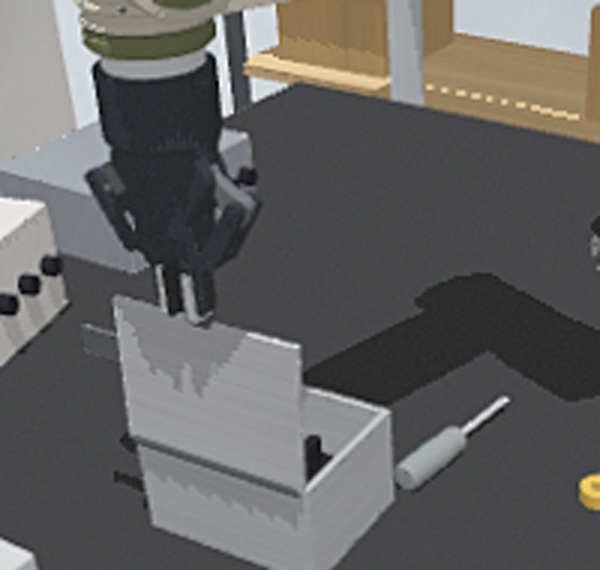

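The flap stands upright; the mirror's black tab shows in the +y slot at (315,455). Release, go up and back, and look with wrist and top cameras.

```bash
python3 -m inch '[{"xyz":[0,0,0],"rot":[0,0,0]},{"xyz":[0,0,0],"rot":[0,0,0]},{"xyz":[0,0,0],"rot":[0,0,0]},{"xyz":[0,0,0],"rot":[0,0,0]},{"xyz":[0,0,-0.3],"rot":[0,0,0]},{"xyz":[0,0,-0.6],"rot":[0,0,0]},{"xyz":[0,0,-0.7],"rot":[0,0,0]},{"xyz":[0,0,-0.7],"rot":[0,0,0]}]' 0
python3 -m inch '[{"xyz":[0.4,0,0],"rot":[0,0,0]},{"xyz":[0.8,0.2,0],"rot":[0,0,0]},{"xyz":[1,0.25,0],"rot":[0,0.01,0]},{"xyz":[1,0.25,0],"rot":[0,0.01,0]},{"xyz":[1,0.25,0],"rot":[0,0.01,0]}]' 
python3 go.py 0.606 -0.094 0.15 0.033; python3 - <<'E'
from h import *
from station import imaging
d={n:imaging.get_image(n) for n in("wrist","scene","top")};pickle.dump(d,open("im2.pkl","wb"))
cv2.imwrite("pics/c3.png",np.hstack([cv2.resize(d["wrist"]["color"],(400,300)),np.zeros((300,400,3),np.uint8)]) if 0 else np.vstack([np.hstack([cv2.resize(d["wrist"]["color"],(400,300)),crop(d["top"],290,140,100,75,4)]),np.hstack([crop(d["scene"],170,150,100,75,4)]*2)]))
E
```

```text
time_s: 9.95
eef_pos: [0.6806, -0.1265, 0.3064]
orientation: [0.01, -0.018, 1.0, -0.001]
contact_force: [-0.3, 0.2, 0.2]
finger_gap: 0.499
gripper_force: 0.0
time_s: 10.45
eef_pos: [0.5591, -0.1007, 0.3016]
orientation: [-0.0, -0.018, 1.0, 0.0]
contact_force: [0.3, 0.7, -0.0]
finger_gap: 0.501
gripper_force: 0.0
t 10.45 pos [ 0.5591 -0.1007  0.3016] z [-0.001  0.    -1.   ] y [-0.035  0.999  0.   ] f [ 0.3  0.7 -0. ] gap 0.501 q [-0.39  0.38  1.1   0.    1.66 -1.99]
xyz [-0.393  0.042  1.263] rot [ 0.    -0.     0.001]
```

View pics/c3.png

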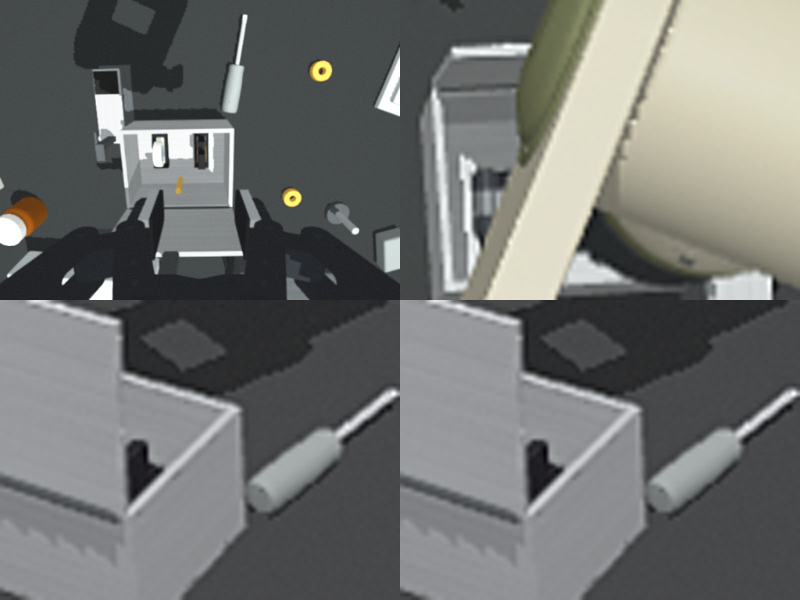

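The wrist view shows case, white lens holder (160,150) and mirror (202,150) in the +y slot. I take a second, closer wrist view and measure from both.

```bash
python3 -m inch '[{"xyz":[0.2,0.2,0.35],"rot":[0,0,0]},{"xyz":[0.2,0.2,0.6],"rot":[0,0,0]},{"xyz":[0.2,0.2,0.6],"rot":[0,0,0]},{"xyz":[0.2,0.2,0.6],"rot":[0,0,0]}]' 
python3 - <<'E'
from h import *
from station import imaging
d=pickle.load(open("im2.pkl","rb"));d["w2"]=imaging.get_image("wrist");pickle.dump(d,open("im2.pkl","wb"))
# predicted tab top corners
c=np.array([.6154,-.1287]);M=R.from_euler('z',.0327).as_matrix()[:2,:2]
for n in("wrist","w2"):
    q=[proj(d[n],np.r_[c+M@[x,y],.077])[0].round(1) for x,y in((-.02,.03),(-.02,.04),(0,.04),(0,.03),(-.01,.035))];print(n,*q)
    uv=q[-1].astype(int);d[n+"o"]=(uv-[25,37])
a=[crop(d[n],*map(int,d[n+"o"]),50,75,8) for n in("wrist","w2")]
print(d["wristo"],d["w2o"]);cv2.imwrite("pics/c4.png",np.hstack(a))
E
```

```text
time_s: 11.0
eef_pos: [0.5354, -0.0781, 0.2308]
orientation: [0.0, -0.018, 1.0, -0.0]
contact_force: [-0.0, -1.1, 0.1]
finger_gap: 0.499
gripper_force: 0.0
wrist [254.4 197.6] [263.1 197.7] [262.9 214.1] [254.3 214. ] [258.7 205.9]
w2 [230.3 240.6] [240.6 240.6] [240.8 259.3] [230.7 259.2] [235.6 250. ]
[233 168] [210 213]
```

View pics/c4.png

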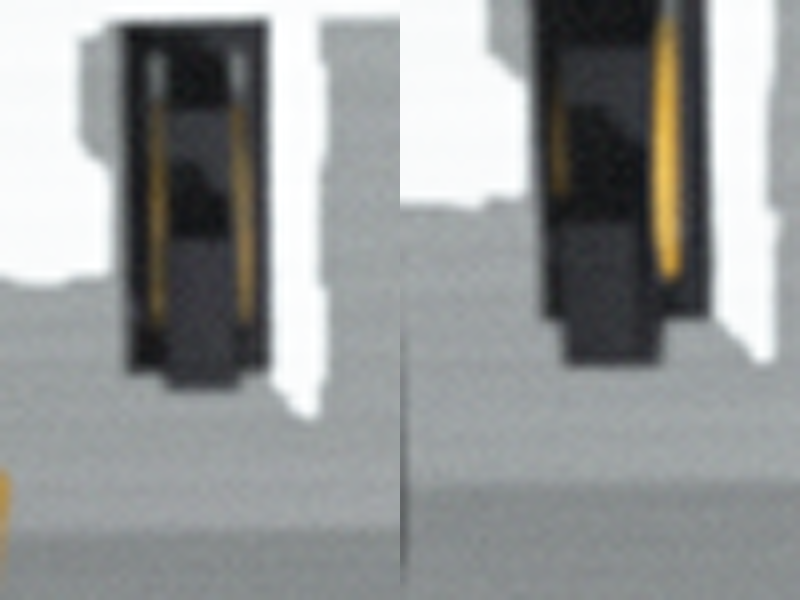

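The crops show the tab top as the lighter rectangle: left (167–240, 238–388), right (165–260, 222–365), within about 1 px of the prediction.

```bash
python3 - <<'E'
from h import *
d=pickle.load(open("im2.pkl","rb"))
f=lambda o,x,y:np.array(o)+(np.array([x,y])+.5)/8-.5
for a,b in(((203.5,238),(212,222)),((203.5,388),(212,365))):
    print(tri([(d["wrist"],f((233,168),*a)),(d["w2"],f((210,213),*b))]))
E
python3 go.py 0.605 -0.0935 0.13 0.033
```

```text
(array([ 0.59537562, -0.09445255,  0.07314904]), np.float64(0.5904289828177411))
(array([ 0.62443423, -0.09416556,  0.05462753]), np.float64(0.2688213166487117))
t 11.05 pos [ 0.5357 -0.0783  0.2316] z [ 0.002 -0.001 -1.   ] y [-0.035  0.999 -0.001] f [0.1 0.3 0.9] gap 0.5 q [-0.36  0.36  1.32 -0.    1.45 -1.97]
xyz [-0.571 -0.146  0.848] rot [-0.001  0.001  0.001]
```

```bash
python3 -m inch '[{"xyz":[-0.4,-0.14,0],"rot":[0,0,0]},{"xyz":[-0.57,-0.14,0.3],"rot":[0,0,0]},{"xyz":[-0.57,-0.14,0.7],"rot":[0,0,0]},{"xyz":[-0.57,-0.14,0.85],"rot":[0,0,0]},{"xyz":[-0.57,-0.14,0.85],"rot":[0,0,0]},{"xyz":[-0.57,-0.14,0.85],"rot":[0,0,0]}]' 0.3; python3 go.py 0.605 -0.0942 0.054 0.033
```

```text
time_s: 11.65
eef_pos: [0.6047, -0.0926, 0.1302]
orientation: [0.002, -0.018, 1.0, -0.001]
contact_force: [-1.4, -0.4, 0.3]
finger_gap: 0.352
gripper_force: 0.0
t 11.65 pos [ 0.6047 -0.0926  0.1302] z [ 0.003 -0.001 -1.   ] y [-0.035  0.999 -0.001] f [-1.4 -0.4  0.3] gap 0.352 q [-0.35  0.57  1.28  0.    1.29 -1.95]
xyz [-0.    -0.012  0.635] rot [-0.001  0.002  0.001]
```

```bash
python3 -m inch '[{"xyz":[0,-0.012,0.2],"rot":[0,0,0]},{"xyz":[0,-0.012,0.4],"rot":[0,0,0]},{"xyz":[0,-0.012,0.5],"rot":[0,0,0]},{"xyz":[0,-0.012,0.58],"rot":[0,0,0]},{"xyz":[0,-0.012,0.635],"rot":[0,0,0]},{"xyz":[0,-0.012,0.635],"rot":[0,0,0]}]'
python3 -m inch '[{"xyz":[0,0,0],"rot":[0,0,0]},{"xyz":[0,0,0],"rot":[0,0,0]},{"xyz":[0,0,0],"rot":[0,0,0]},{"xyz":[0,0,0],"rot":[0,0,0]},{"xyz":[0,0,0],"rot":[0,0,0]}]' 1;  python3 go.py 0.605 -0.0942 0.17 0.033
```

```text
time_s: 12.25
eef_pos: [0.6035, -0.0935, 0.0522]
orientation: [0.0, -0.018, 1.0, -0.0]
contact_force: [0.4, 0.8, -1.1]
finger_gap: 0.346
gripper_force: 0.0
time_s: 12.75
eef_pos: [0.6039, -0.0937, 0.0529]
orientation: [0.001, -0.018, 1.0, -0.0]
contact_force: [0.7, -1.1, 5.5]
finger_gap: 0.101
gripper_force: 61.2
t 12.75 pos [ 0.6039 -0.0937  0.0529] z [ 0.002 -0.001 -1.   ] y [-0.035  0.999 -0.001] f [ 0.7 -1.1  5.5] gap 0.101 q [-0.35  0.66  1.36 -0.    1.12 -1.95]
xyz [-0.011 -0.005 -0.976] rot [-0.001  0.001  0.002]
```

```bash
python3 -m inch '[{"xyz":[0,0,-0.15],"rot":[0,0,0]},{"xyz":[0,0,-0.3],"rot":[0,0,0]},{"xyz":[0,0,-0.5],"rot":[0,0,0]},{"xyz":[0,0,-0.75],"rot":[0,0,0]},{"xyz":[0,0,-1],"rot":[0,0,0]},{"xyz":[0,0,-1],"rot":[0,0,0]}]'
python3 -m inch '[{"xyz":[0,0,-0.2],"rot":[0,0,0]},{"xyz":[0,0,-0.3],"rot":[0,0,0]},{"xyz":[0,0,-0.3],"rot":[0,0,0]},{"xyz":[0,0,-0.3],"rot":[0,0,0]}]'
python3 go.py 0.478 0.298 0.2 -0.25
```

```text
time_s: 13.35
eef_pos: [0.6046, -0.0937, 0.1758]
orientation: [0.003, -0.018, 1.0, -0.001]
contact_force: [-0.5, -0.6, -0.3]
finger_gap: 0.102
gripper_force: 60.3
time_s: 13.75
eef_pos: [0.603, -0.0933, 0.2069]
orientation: [-0.001, -0.018, 1.0, 0.0]
contact_force: [-0.1, 0.2, -1.6]
finger_gap: 0.106
gripper_force: 60.2
t 13.75 pos [ 0.603  -0.0933  0.2069] z [-0.001  0.001 -1.   ] y [-0.035  0.999  0.001] f [-0.1  0.2 -1.6] gap 0.106 q [-0.35  0.5   1.16  0.    1.48 -1.95]
xyz [0.926 3.296 0.061] rot [ 0.    -0.001  0.182]
```

```bash
python3 -m inch '[{"xyz":[0.1,0.2,0],"rot":[0,0,0]},{"xyz":[0.2,0.5,0],"rot":[0,0,0]},{"xyz":[0.3,0.8,0],"rot":[0,0,0]},{"xyz":[0.3,1,0],"rot":[0,0,0]},{"xyz":[0.3,1,0],"rot":[0,0,0]}]'
python3 -m inch '[{"xyz":[0.15,0.3,0],"rot":[0,0,0]},{"xyz":[0.3,0.7,0],"rot":[0,0,0]},{"xyz":[0.3,1,0],"rot":[0,0,0]},{"xyz":[0.3,1,0],"rot":[0,0,0]}]'
python3 -m inch '[{"xyz":[0.15,0.3,0],"rot":[0,0,0.05]},{"xyz":[0.3,0.6,0],"rot":[0,0,0.1]},{"xyz":[0.3,0.9,0],"rot":[0,0,0.15]},{"xyz":[0.3,1,0],"rot":[0,0,0.182]},{"xyz":[0.3,1,0],"rot":[0,0,0.182]},{"xyz":[0.3,1,0],"rot":[0,0,0.182]}]'
python3 go.py 0.478 0.298 0.135 -0.25
```

```text
time_s: 14.25
eef_pos: [0.5621, 0.028, 0.207]
orientation: [-0.001, -0.019, 1.0, 0.001]
contact_force: [0.5, -1.1, -1.2]
finger_gap: 0.097
gripper_force: 60.2
time_s: 14.65
eef_pos: [0.5219, 0.1468, 0.2072]
orientation: [-0.001, -0.02, 1.0, 0.0]
contact_force: [-0.0, -1.0, -1.4]
finger_gap: 0.104
gripper_force: 60.1
time_s: 15.25
eef_pos: [0.483, 0.2614, 0.2073]
orientation: [-0.001, 0.125, 0.992, -0.001]
contact_force: [0.5, -0.4, -1.3]
finger_gap: 0.102
gripper_force: 60.1
t 15.25 pos [0.483  0.2614 0.2073] z [-0.001 -0.001 -1.   ] y [ 0.247  0.969 -0.001] f [ 0.5 -0.4 -1.3] gap 0.102 q [ 0.28  0.4   1.34 -0.    1.4  -1.04]
xyz [0.116 0.286 0.602] rot [-0.001 -0.001  0.   ]
```

```bash
python3 -m inch '[{"xyz":[0.06,0.15,0.15],"rot":[0,0,0]},{"xyz":[0.115,0.285,0.3],"rot":[0,0,0]},{"xyz":[0.115,0.285,0.45],"rot":[0,0,0]},{"xyz":[0.115,0.285,0.55],"rot":[0,0,0]},{"xyz":[0.115,0.285,0.6],"rot":[0,0,0]},{"xyz":[0.115,0.285,0.6],"rot":[0,0,0]},{"xyz":[0.115,0.285,0.6],"rot":[0,0,0]},{"xyz":[0.115,0.285,0.6],"rot":[0,0,0]}]'
python3 go.py 0.478 0.298 0.135 -0.25
python3 - <<'E'
from h import *
from station import imaging
d={n:imaging.get_image(n) for n in("scene","top")};pickle.dump(d,open("im3.pkl","wb"))
C=np.array([.478,.298,.11]);ax=R.from_euler('z',-.25).apply([1,0,0])
for n,o in(("scene",(310,160)),("top",(95,175))):
    for P in (C,C+.023*ax+[0,0,-.023],C-.023*ax+[0,0,-.023],C+.023*ax+[0,0,.023],C-.023*ax+[0,0,.023]): print(n,(5*(proj(d[n],P)[0]-o)).round(0))
cv2.imwrite("pics/c5.png",np.hstack([crop(d["scene"],310,160,80,120,5),crop(d["top"],95,175,80,120,5)]))
E
```

```text
time_s: 16.05
eef_pos: [0.4783, 0.299, 0.1369]
orientation: [0.001, 0.125, 0.992, 0.0]
contact_force: [-0.1, 0.6, -1.1]
finger_gap: 0.101
gripper_force: 60.2
t 16.05 pos [0.4783 0.299  0.1369] z [ 0.001  0.    -1.   ] y [0.248 0.969 0.001] f [-0.1  0.6 -1.1] gap 0.101 q [ 0.35  0.49  1.41 -0.    1.24 -0.97]
xyz [ 0.    -0.008  0.015] rot [ 0.001  0.001 -0.   ]
scene [376. 189.]
scene [339. 255.]
scene [393. 208.]
scene [358. 169.]
scene [414. 123.]
top [270. 347.]
top [297. 299.]
top [271. 395.]
top [268. 296.]
top [241. 397.]
```

View pics/c5.png

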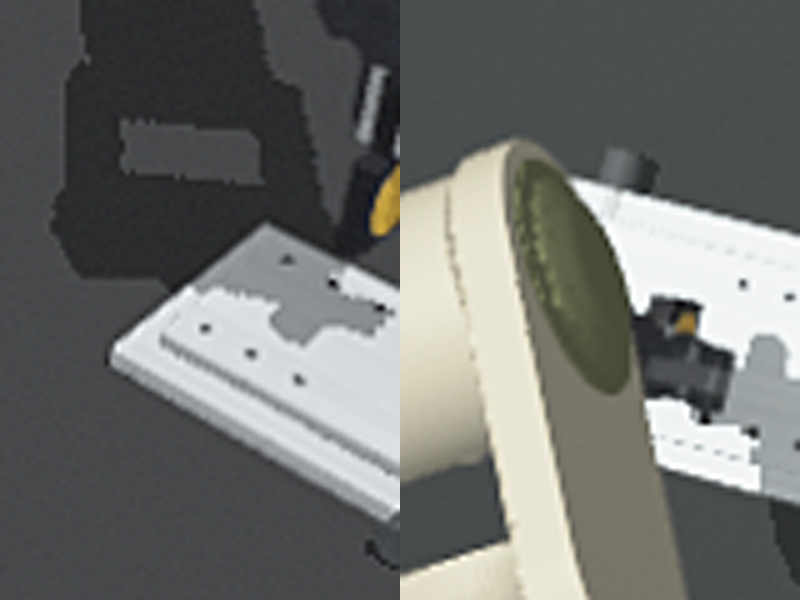

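The mirror's lower corner is at (340,255) in the scene crop, as predicted (339,255). One last check with the whole mirror and tube, with the predicted disc and axis overlaid.

```bash
python3 - <<'E'
from h import *
d=pickle.load(open("im3.pkl","rb"));S=d["scene"];o=(370,165)
im=crop(S,*o,125,90,6)
Rz=R.from_euler('z',-.25);C=np.array([.4783,.299,.112]);V=np.array([.478,.298,.11])
def dr(P,col): 
    q=(6*(proj(S,P)-o)+2.5).astype(int).reshape(-1,1,2);cv2.polylines(im,[q],False,col,1)
t=np.linspace(0,6.3,60)
dr(C+Rz.apply(np.c_[.018*np.cos(t),0*t+.006,.018*np.sin(t)]),(0,0,255))
dr(C+Rz.apply(np.array([[-.023,.006,-.023],[.023,.006,-.023],[.023,.006,.023],[-.023,.006,.023],[-.023,.006,-.023]])),(0,255,0))
for s in(.07,.2): dr(V+Rz.apply(np.c_[.02*np.cos(t),0*t+s,.02*np.sin(t)]),(255,0,0))
cv2.imwrite("pics/c6.png",im)
E
```

```text
(no output)
```

View pics/c6.png

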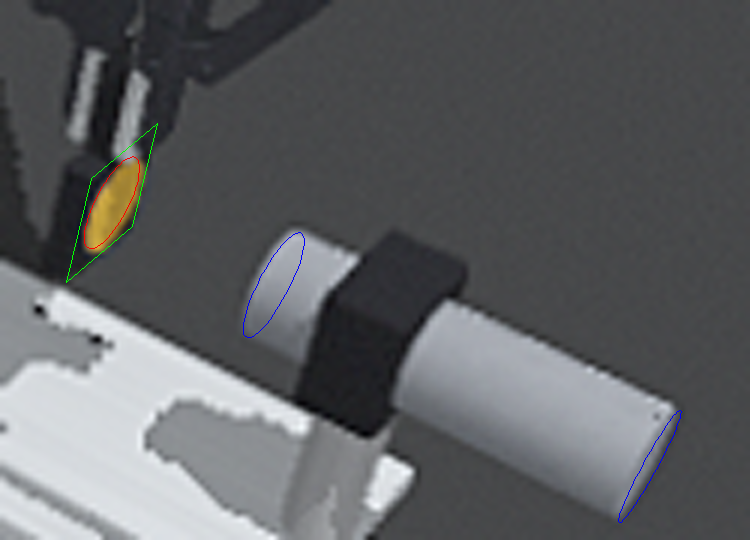

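Overlay and picture agree within about a pixel: the disc is at (113,203), and the tube ends match. Settle and hand in.

```bash
python3 -m inch '[{"xyz":[0,0,0.01],"rot":[0,0,0]},{"xyz":[0,0,0.01],"rot":[0,0,0]},{"xyz":[0,0,0.01],"rot":[0,0,0]},{"xyz":[0,0,0.01],"rot":[0,0,0]},{"xyz":[0,0,0.01],"rot":[0,0,0]},{"xyz":[0,0,0.01],"rot":[0,0,0]}]'; python3 -c "
from station import job;print(job.job_done())"
```

```text
time_s: 16.75
eef_pos: [0.4778, 0.2991, 0.1348]
orientation: [0.0, 0.125, 0.992, 0.0]
contact_force: [0.6, 0.2, -1.2]
finger_gap: 0.101
gripper_force: 60.2
the job is handed in; nothing more can be done
None
```

I pressed the pedal to its stop, lifted the flap upright and left it open. I handed in at 16.75 s with the mirror held still, centred and square about 7 cm in front of the tube's lens; the system returned no verdict, and I did not re-check the other loose parts at the end.

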